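# Set the tilting drilling board to 35 degrees and load the block

## Task

Get the tilting drilling board ready: raise it by the bar at its free end until it stands at 35 degrees to the bench, let go of it and see that its stiff hinge keeps the angle. Then lay the pine block flat in the middle of the board's width, lengthwise up the slope and with its lower end against the ledge, and keep hold of it until it lies flat, so that the board carries it and still stands at 35 degrees. Leave the tape measure, the glue bottle and the small carton where they stand.

Things in the scene. Friction and masses are not known exactly. Their poses are not given: they have to be found in the camera images.
- board (a joint): angle of the tilting board to the bench, rad: 0 = level, grows as the free end rises, stops at 0 and 1.3. The friction hinge is stiff: it stays where it is left; at the bar 8 to 9 N straight up raises it and 3 to 5 N down lowers it. The weight of the block alone does not move it.
- board_hinge (a point): middle of the hinge line, 45 mm above the bench, on the fixed grey base (190 x 150 mm, 12 mm thick). Axes level: x from the hinge towards the free end (robot's left, world +y, give or take 0.15 rad), y along the hinge line towards the robot, z up. The cheeks, 60 mm high, and their black knobs reach 94 mm to each side; the +y cheek bears a thin degree arc (ticks every 10) up to 118 mm high.
- board_bar (a point): middle of the round steel bar at the free end of the board, by which it is raised: 12 mm diameter, 100 mm free length along the board's y, 215 mm from the hinge line. Turns with the board: x up the slope, z square to the board. 34 mm of open gap between the bar and the board's edge, nothing beneath it but the bench, open space beyond.
- board_rest (a point): point fixed on the board where the centre of the pine block belongs: 65 mm up the slope from the hinge line, mid-width, 18 mm above the board's face. Turns with the board: x up the slope, y across the board, z square to its face. The aluminium board is 175 mm long (up the slope), 130 mm wide, 10 mm thick, the hinge line in the middle of its thickness. The dark ledge across it stands 12 mm above the face; its upper side is 45 mm down the slope from this point.
- block_center (a point): centre of the loose pine block, 45 x 90 x 36 mm: x along the 45 mm, y along the 90 mm, z along the 36 mm. Lies on its broad side on the bench, left or right of the board, its long axis along world y give or take 0.4 rad. About 70 to 100 g.
- pine_block: the pine block of block_center; its origin is the centre of its underside, axes the same.
- measure_center (a point): centre of the tape measure, 38 x 72 x 68 mm, standing on the bench on the other side of the board from the block; leave it alone.
- bottle_center (a point): centre of the white glue bottle, 52 mm diameter, 150 mm tall, standing on the bench; leave it alone.
- carton_center (a point): centre of the small brown carton, 70 x 100 x 60 mm, on the bench; leave it alone.

How it is judged:
By the outcome, as a careful person would: the job done as asked, in the order asked, and still so for the second after the job is handed in, with the robot touching nothing.
It also fails if it takes over 64 s, if anything falls off the work surface, if the arm or the gripper's body presses on something with over 40 N, if the wrist force passes 120 N, or if a joint passes its speed limit or range.

## Robot

A 6-joint arm with a two-finger parallel gripper is mounted at the origin on the work surface; the furniture and walls round the work are solid. World frame = base frame: x ahead of the robot, y to its left, z up, the work surface at z = 0. Lengths are in m, angles in degrees, forces in N, time in s.
With the tool pointing down it reaches from about 0.375 to 0.9 m from the base axis. Payload 3.1 kg.
Tool frame: the origin (TCP) lies between the finger pads; the fingertips stand 11 mm ahead of it and the grasp point (between the pads) lies 8 mm behind it; z points along the fingers, y is the line along which they close (so a half turn about z gives the same grasp; the last joint's range is limited). The gripper opens to 87 mm and grips with 3 to 60 N. Pads are 19 mm wide; open, the fingers measure 117 mm over their backs; the gripper's body (75 mm by 190 mm) begins 51 mm behind the grasp point.
Start: joints at [54.975, 30.224, 82.088, -0, 67.689, -10.227], TCP at [0.262, 0.567, 0.234] pointing down, gripper open.
Joint ranges: [-176.69, 176.69], [-43.24, 126.21], [12.49, 139.97], [-82, 262], [0, 151.66], [-163.58, 163.58]. Speed limits (degrees/s): [159.86, 159.86, 180, 180, 180, 180].

## Interface

Orientations are given as a 3x3 rotation matrix whose columns are the frame's x, y, z axes.
In Python, from rig import bot, viewer, workorder, nets gives the robot as it stands. The module is installed in compiled form; this text tells all that it offers.
- The arm moves only by the tool move_arm, never from a script. Its argument "increments" is a list of rows, each a list of 7 numbers: the shift along the tool's x, y, z normalised to -1 to 1, where 1 is 0.3 m, then the turn, a rotation vector about the tool's x, y, z normalised to -1 to 1, where 1 is pi rad, then the opening, from 0 (shut) to 1 (fully open). In form: [[tx, ty, tz, wx, wy, wz, grip], ...]. A call has 1 to 10 rows; each row is the pose to reach, as a shift and turn from the pose commanded when the call began, along the tool's axes at that moment, turning the shorter way round; what a row does not reach only later rows make up. A row lasts 1/12 s, in which the tool goes at most 41.7 mm and 7.16 degrees, less where a joint would pass 70% of its speed; a pose out of reach is approached as far as the arm can. A call with a number of a shift or a turn outside -1 to 1 is refused whole. A call with a gripper value outside its range is refused whole. The fingers move at their own pace and stop on an object; the grip force is fixed at half the most. Time passes only in rows, so rows that repeat a pose let the fingers close. It gives the time, the measured TCP pose, the force, the opening and the grip force at its end, in the units of the state.
- bot.read_state(): the state, without advancing time (a new reading comes with each control period).
- viewer.capture(name): name is "side" or "top" or "wrist"; returns a dict with "image" (420x560x3 uint8, blue, green, red), "K" (3x3 intrinsics, pixels), "dist" ([k1, k2, p1, p2, k3] as OpenCV has them; the pictures are not rectified), "eye" and "orientation" of the camera in the world. Camera axes: x right, y up, looking along -z (the intrinsics and any distortion apply to the point x, -y, -z); pixel columns grow to the right and rows downward; lengths in m; the calibration is good to about 2 mm. A picture is of the moment at which its call begins. There is no depth.
- workorder.hand_in(): hands the job in; it is judged then, once.
Trained networks look in the newest picture that a camera, given by its name, has taken for a name from the list of things; names that differ only in an ending like _2 or _b are one class to them, and where a whole thing is asked for, a point or a joint stands for the part that bears it (a point fixed in the world has none). Each returns a list of dicts, best first, with "conf" (0 to 1); they miss things now and then, are a little off and sometimes report something else, mostly with a low value. They report only what shows in the picture. A call takes as long as a camera call.
- nets.find_in(camera, thing): "location" ([column, row] in pixels, amid what is visible of it).
The state is a dict: "time_s": time; "joint_positions": joint angles; "qvel": joint speeds; "tau": joint torques, N m; "position": TCP position; "tcp_rot": TCP orientation; "force": force on the tool from outside, world axes, zero at the start; "moment": the same for the moment, N m; "opening": opening from 0.0 (shut) to 1.0 (fully open); "grasp_force": force on a finger pad.
Only numpy, scipy, OpenCV 4.12 (cv2) and the standard library are available. Lean on these libraries where they do the work, as an engineer would, in place of code of your own. Each camera call takes 0.05 s, during which the arm holds its last target. There are 200 camera calls.

## Working session

There is one attempt and no reset: what is moved stays moved. The work goes in short steps, Python scripts to look and compute and a tool call to move; the robot and the scene stay as the last step left them, time stands still between calls to the robot, and variables do not carry over. Pictures are saved under pics/ and viewed, at most 11 in all, crops included, and the job is handed in when it is done.

Besides the shell and the picture viewer there is one more tool, called after "Request:" in YAML: its name, and indented under it one key for each argument. move_arm: Moves the arm, as the interface text tells. Its arguments: {"type":"object","properties":{"increments":{"type":"array"}},"required":["increments"]}

```bash
mkdir -p pics; cat > h.py <<'E'
import numpy as np, cv2
from rig import bot, viewer, workorder, nets
def ray(c,p):
    u=cv2.undistortPoints(np.array([[p]],float),np.array(c["K"],float),np.array(c["dist"],float))[0,0]
    R=np.array(c["orientation"]); R=R if R.shape==(3,3) else R
    d=R@np.array([u[0],-u[1],-1]); return np.array(c["eye"]),d/np.linalg.norm(d)
def atz(c,p,z):
    e,d=ray(c,p); return e+d*(z-e[2])/d[2]
def tri(cs,ps):
    A=np.zeros((3,3));b=np.zeros(3)
    for c,p in zip(cs,ps):
        e,d=ray(c,p);M=np.eye(3)-np.outer(d,d);A+=M;b+=M@e
    x=np.linalg.solve(A,b)
    return x,[np.linalg.norm(np.cross(x-ray(c,p)[0],ray(c,p)[1])) for c,p in zip(cs,ps)]
def proj(c,X):
    R=np.array(c["orientation"]);q=R.T@(np.array(X)-np.array(c["eye"]));q=q*[1,-1,-1]
    return cv2.projectPoints(q.reshape(1,1,3),np.zeros(3),np.zeros(3),np.array(c["K"],float),np.array(c["dist"],float))[0][0,0]
E
python3 - <<'E'
from h import *
np.set_printoptions(precision=3,suppress=True)
C={}
for n in ["side","top","wrist"]:
    C[n]=viewer.capture(n); cv2.imwrite(f"pics/{n}0.png",C[n]["image"]); print(n,C[n]["eye"],np.array(C[n]["orientation"]).ravel(),C[n]["K"][0][0])
P={}
for t in ["board_hinge","board_bar","board_rest","block_center","measure_center","bottle_center","carton_center","board"]:
    P[t]={}
    for n in C:
        r=nets.find_in(n,t); 
        if r: P[t][n]=r[0]["location"]; print(t,n,[(x["location"],round(x["conf"],2)) for x in r[:2]])
    v=[n for n in P[t] if n!="wrist"]
    if len(v)==2: print(t,*tri([C[n] for n in v],[P[t][n] for n in v]))
cv2.imwrite("pics/st0.png",cv2.resize(np.hstack([C["side"]["image"],C["top"]["image"]]),(800,300)))
s=bot.read_state(); print(s["time_s"],s["position"],np.array(s["tcp_rot"]).ravel(),s["opening"])
E
```

```text
side [-0.059 -0.755  0.966] [ 0.757  0.433 -0.489 -0.653  0.479 -0.587 -0.021  0.764  0.645] 476.9089262577714
top [0.438 0.079 1.267] [ 0.01   0.989 -0.151 -1.     0.01   0.003  0.004  0.151  0.989] 455.66313562149503
wrist [0.19  0.602 0.384] [ 0.42  -0.869 -0.262  0.908  0.401  0.123 -0.001 -0.289  0.957] 317.65890900367
board_hinge side [([274.4, 251.1], 0.73)]
board_hinge top [([309.4, 242.6], 0.64), ([415.6, 253.7], 0.38)]
board_hinge [ 0.535 -0.012  0.014] [np.float64(0.009729875269898686), np.float64(0.009729875269898628)]
board_bar side [([264.8, 240.4], 0.58)]
board_bar top [([306.5, 241.8], 0.97), ([414.2, 256.8], 0.39)]
board_bar [0.526 0.004 0.052] [np.float64(0.00039613007091524895), np.float64(0.00039613007091530235)]
board_rest side [([266.0, 240.5], 0.7)]
board_rest top [([304.5, 240.3], 0.94)]
board_rest [0.532 0.008 0.044] [np.float64(0.0017872362308366616), np.float64(0.0017872362308366141)]
block_center side [([264.2, 238.6], 0.59), ([335.9, 323.1], 0.58)]
block_center top [([414.0, 253.1], 0.89)]
block_center [ 0.439 -0.193  0.275] [np.float64(0.053466936148268)
[... 282 characters left out ...]
 190.9], 0.56)]
bottle_center top [([278.1, 165.9], 0.87)]
bottle_center [0.728 0.081 0.075] [np.float64(0.0012368547940505524), np.float64(0.0012368547940503627)]
carton_center side [([171.7, 181.7], 0.65)]
carton_center top [([139.9, 249.1], 0.68)]
carton_center wrist [([288.0, 339.6], 0.89)]
carton_center [0.501 0.465 0.014] [np.float64(0.0016893174994797337), np.float64(0.0016893174994797428)]
board side [([261.2, 240.6], 0.84)]
board top [([303.2, 242.8], 0.75), ([312.9, 239.3], 0.47)]
board [0.523 0.013 0.047] [np.float64(0.001059374521818321), np.float64(0.0010593745218185214)]
1.35 [0.262 0.567 0.234] [-0.908  0.419 -0.     0.419  0.908  0.     0.    -0.    -1.   ] 1.0029748915436043
```

View pics/top0.png

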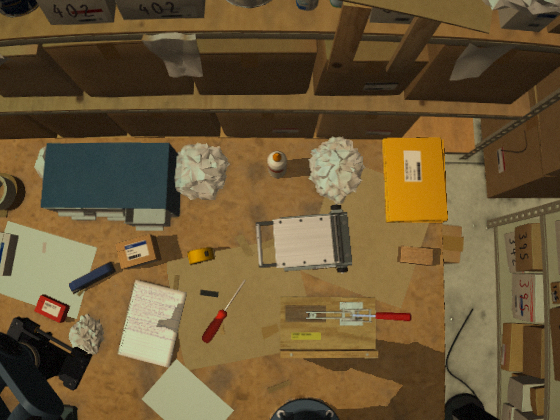

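View pics/side0.png

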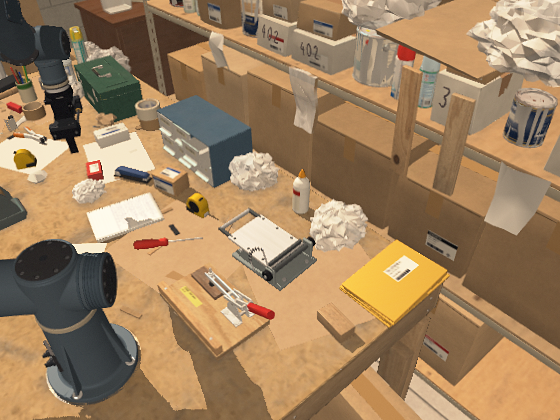

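The top picture shows the board with its bar at about (260,245), its hinge at (340,240) and the block at (416,254). The tape measure is at (200,255). In the side picture the block is at (336,321).

```bash
python3 - <<'E'
import cv2,numpy as np
a=cv2.imread("pics/top0.png")[190:290,245:445];b=cv2.imread("pics/side0.png")[195:345,205:365]
a=cv2.resize(a,None,fx=4,fy=4,interpolation=3)[:, :800]
cv2.imwrite("pics/topc.png",a);cv2.imwrite("pics/sidec.png",cv2.resize(b,None,fx=4,fy=4,interpolation=3))
E
```

```text
(no output)
```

View pics/topc.png

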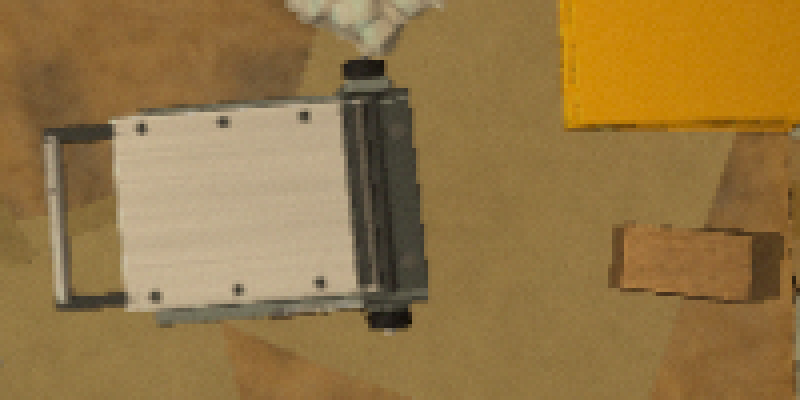

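View pics/sidec.png

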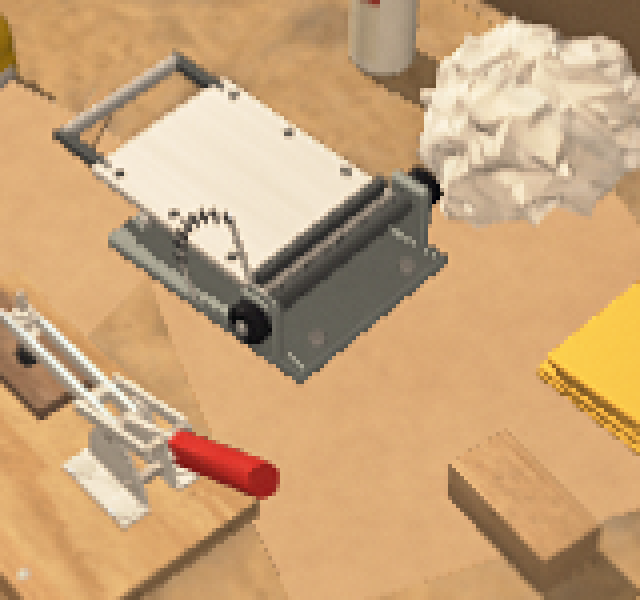

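```bash
cat > m0.py <<'E'
from h import *
np.set_printoptions(precision=4,suppress=True)
C={n:viewer.capture(n) for n in ["side","top"]}
T=lambda x,y:(245+x/4,190+y/4); S=lambda x,y:(205+x/4,195+y/4)
for n,t,s in [("bar near",(64,302),(62,133)),("bar far",(50,138),(178,58)),("knob far",(363,69),(428,187)),("knob near",(389,318),(250,322)),
 ("blk far+y",(622,225),(503,432)),("far-y",(752,235),(600,527)),("near-y",(750,300),(548,560)),("near+y",(620,288),(450,465))]:
    print(n,*tri([C["top"],C["side"]],[T(*t),S(*s)]))
for p in [(622,225),(752,235),(750,300),(620,288)]: print(atz(C["top"],T(*p),.036))
E
python3 m0.py
```

```text
bar near [0.4621 0.1239 0.055 ] [np.float64(0.0003819798829552185), np.float64(0.00038197988295518315)]
bar far [0.5728 0.1338 0.0558] [np.float64(0.002471716176499975), np.float64(0.0024717161764999654)]
knob far [ 0.6246 -0.0787  0.041 ] [np.float64(0.003515228171631874), np.float64(0.0035152281716320636)]
knob near [ 0.4538 -0.0935  0.0412] [np.float64(0.0008192871537402415), np.float64(0.0008192871537401782)]
blk far+y [ 0.5187 -0.2582  0.0272] [np.float64(0.0019747399512425852), np.float64(0.0019747399512426707)]
far-y [ 0.5105 -0.3485  0.0294] [np.float64(0.0003382831741063063), np.float64(0.00033828317410629485)]
near-y [ 0.4669 -0.3452  0.0336] [np.float64(0.001815840908399058), np.float64(0.0018158409083991877)]
near+y [ 0.4755 -0.2553  0.0288] [np.float64(0.0019362962223323885), np.float64(0.0019362962223324581)]
[ 0.5165 -0.2546  0.036 ]
[ 0.5098 -0.346   0.036 ]
[ 0.4654 -0.3432  0.036 ]
[ 0.4737 -0.2522  0.036 ]
```

```bash
cat >> h.py <<'E'
from scipy.spatial.transform import Rotation as Ro
np.set_printoptions(precision=4,suppress=True)
def row(pos,R):
    s=bot.read_state();R0=np.array(s["tcp_rot"]);
    t=R0.T@(np.array(pos)-np.array(s["position"]))/.3; w=Ro.from_matrix(R0.T@R).as_rotvec()/np.pi
    return np.round(np.r_[t,w],4)
def Rzy(z,y):
    z=np.array(z,float);z/=np.linalg.norm(z);y=np.array(y,float);y-=z*(y@z);y/=np.linalg.norm(y)
    return np.stack([np.cross(y,z),y,z],1)
H=np.array([.539,-.086,.045]); ub=np.array([-.087,.996,0]); vb=np.array([-.996,-.087,0]) # hinge, outwards, towards robot
E
python3 -c "
from h import *
print(row([.519,.129,.20],Rzy([0,0,-1],ub)))"
```

```text
[-1.3902 -0.9673  0.1119 -0.     -0.     -0.1655]
```

Request:
move_arm:
  increments:
    - [-0.7, -0.48, 0, 0, 0, -0.083, 0.4]
    - [-0.7, -0.48, 0, 0, 0, -0.083, 0.4]
    - [-0.7, -0.48, 0, 0, 0, -0.083, 0.4]
    - [-0.7, -0.48, 0, 0, 0, -0.083, 0.4]
    - [-0.7, -0.48, 0, 0, 0, -0.083, 0.4]
    - [-0.7, -0.48, 0, 0, 0, -0.083, 0.4]
    - [-0.7, -0.48, 0, 0, 0, -0.083, 0.4]

```text
time_s: 2.03
position: [0.3953, 0.344, 0.2338]
tcp_rot: [[-0.984, 0.176, 0.002], [0.176, 0.984, -0.002], [-0.002, -0.002, -1.0]]
force: [-0.5, 1.1, 0.4]
opening: 0.553
grasp_force: 0.0
```

```bash
python3 -c "
from h import *
print(row([.519,.129,.20],Rzy([0,0,-1],ub)),bot.read_state()['joint_positions'])"
```

```text
[-0.5318 -0.6329  0.1148 -0.0007  0.0005 -0.084 ] [ 28.8974  22.459   96.4804  -0.1802  61.0432 -50.8915]
```

Request:
move_arm:
  increments:
    - [-0.53, -0.63, 0.11, 0, 0, -0.084, 0.4]
    - [-0.53, -0.63, 0.11, 0, 0, -0.084, 0.4]
    - [-0.53, -0.63, 0.11, 0, 0, -0.084, 0.4]
    - [-0.53, -0.63, 0.11, 0, 0, -0.084, 0.4]
    - [-0.53, -0.63, 0.11, 0, 0, -0.084, 0.4]
    - [-0.53, -0.63, 0.11, 0, 0, -0.084, 0.4]
    - [-0.53, -0.63, 0.11, 0, 0, -0.084, 0.4]
    - [-0.53, -0.63, 0.11, 0, 0, -0.084, 0.4]

```text
time_s: 2.7
position: [0.5183, 0.133, 0.2002]
tcp_rot: [[-0.996, -0.087, 0.0], [-0.087, 0.996, -0.0], [-0.0, -0.0, -1.0]]
force: [-0.3, -0.1, -0.1]
opening: 0.398
grasp_force: 0.0
```

```bash
python3 -c "
from h import *
s=bot.read_state();print(s['position'],s['opening'],s['joint_positions'])
c=viewer.capture('wrist');cv2.imwrite('pics/w1.png',c['image']);print(c['eye'],np.array(c['orientation']))
print([(r['location'],r['conf']) for r in nets.find_in('wrist','board_bar')])
for X in [(.4621,.1239,.06),(.5728,.1338,.06)]: print(proj(c,X))"
```

```text
[0.5183 0.133  0.2002] 0.39819316795088483 [  2.4178  25.8666  97.0498  -0.0028  57.0586 -92.5704]
[0.4393 0.127  0.3518] [[-0.0868 -0.9533 -0.2892]
 [ 0.9962 -0.0829 -0.0257]
 [ 0.0005 -0.2903  0.9569]]
[([149.5, 188.8], 0.87)]
[276.3666 138.7432]
[277.2052 251.9859]
```

View pics/w1.png

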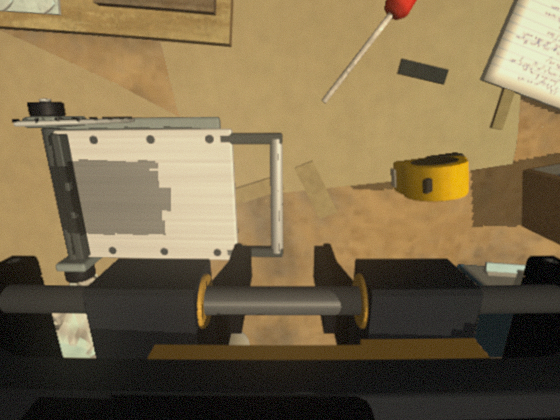

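The wrist picture shows the bar as a vertical stroke at column 277, rows 140 to 248. That agrees with the projected estimate (276–277).

```bash
python3 -c "
from h import *
s=bot.read_state();print(s['position'])
print(row([.5175,.129,.050],Rzy([0,0,-1],ub)))"
```

```text
[0.516  0.1358 0.2004]
[-0.0036 -0.0234  0.5014  0.0003 -0.0004  0.0013]
```

Request:
move_arm:
  increments:
    - [-0.004, -0.023, 0.12, 0, 0, 0, 0.33]
    - [-0.004, -0.023, 0.25, 0, 0, 0, 0.33]
    - [-0.004, -0.023, 0.37, 0, 0, 0, 0.33]
    - [-0.004, -0.023, 0.45, 0, 0, 0, 0.33]
    - [-0.004, -0.023, 0.5, 0, 0, 0, 0.33]
    - [-0.004, -0.023, 0.5, 0, 0, 0, 0.33]
    - [-0.004, -0.023, 0.5, 0, 0, 0, 0.33]

```text
time_s: 3.38
position: [0.5172, 0.1302, 0.0503]
tcp_rot: [[-0.996, -0.094, -0.002], [-0.094, 0.996, 0.0], [0.002, 0.0, -1.0]]
force: [0.4, -0.5, 0.6]
opening: 0.329
grasp_force: 0.0
```

```bash
python3 -c "
from h import *
s=bot.read_state();print(s['position'],s['force'])
c=viewer.capture('wrist');d=viewer.capture('side')
cv2.imwrite('pics/w2.png',np.hstack([cv2.resize(c['image'],(400,300)),cv2.resize(d['image'][195:285,190:310],(400,300),interpolation=3)]))"
```

```text
[0.5172 0.1302 0.0503] [ 0.3587 -0.5343  0.596 ]
```

View pics/w2.png

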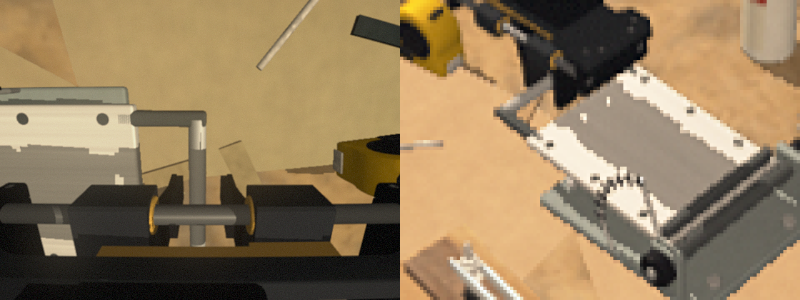

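The wrist picture shows the bar at column 198, between the fingers (175 and 230). I'm closing on it.

Request:
move_arm:
  increments:
    - [0, 0, 0, 0, 0, 0, 0]
    - [0, 0, 0, 0, 0, 0, 0]
    - [0, 0, 0, 0, 0, 0, 0]
    - [0, 0, 0, 0, 0, 0, 0]
    - [0, 0, 0, 0, 0, 0, 0]
    - [0, 0, 0, 0, 0, 0, 0]

```text
time_s: 3.98
position: [0.5192, 0.1273, 0.0513]
tcp_rot: [[-0.996, -0.092, 0.002], [-0.092, 0.996, -0.001], [-0.001, -0.001, -1.0]]
force: [0.1, -5.8, 3.3]
opening: 0.13
grasp_force: 30.0
```

```bash
python3 -c "
from h import *
s=bot.read_state();print(s['position'],s['force'],s['moment'],s['opening'],s['grasp_force'])
c=viewer.capture('wrist');d=viewer.capture('side');e=viewer.capture('top')
p=np.array(s['position']);
b=p+[0,0,.008]
for th in (0,2,4,6,8):
  t=np.radians(th); print(th,H+.215*(ub*np.cos(t)+[0,0,np.sin(t)]))
print(np.linalg.norm((b-H)), np.degrees(np.arcsin((b-H)[2]/.215)))
"
```

```text
[0.5192 0.1273 0.0513] [ 0.0796 -5.7976  3.325 ] [-0.9071  0.0221 -0.0272] 0.1296865045848343 30.000604391098022
0 [0.5203 0.1281 0.045 ]
2 [0.5203 0.128  0.0525]
4 [0.5203 0.1276 0.06  ]
6 [0.5204 0.127  0.0675]
8 [0.5205 0.1261 0.0749]
0.21473423504600062 3.8260016683415814
```

Request:
move_arm:
  increments:
    - [0, -0.01, -0.05, 0, 0, 0, 0]
    - [0, -0.02, -0.099, 0, 0, 0, 0]
    - [0, -0.033, -0.147, 0, 0, 0, 0]
    - [0, -0.05, -0.195, 0, 0, 0, 0]
    - [0, -0.07, -0.241, 0, 0, 0, 0]
    - [0, -0.092, -0.286, 0, 0, 0, 0]
    - [0, -0.117, -0.33, 0, 0, 0, 0]
    - [0, -0.138, -0.361, 0, 0, 0, 0]
    - [0, -0.138, -0.361, 0, 0, 0, 0]
    - [0, -0.138, -0.361, 0, 0, 0, 0]

```text
time_s: 4.97
position: [0.5224, 0.092, 0.1613]
tcp_rot: [[-0.996, -0.088, 0.002], [-0.087, 0.996, 0.01], [-0.003, 0.01, -1.0]]
force: [-1.9, 14.7, 13.2]
opening: 0.13
grasp_force: 30.0
```

```bash
python3 -c "
from h import *
s=bot.read_state();print(s['position'],s['force'],s['opening'])
c=viewer.capture('wrist');d=viewer.capture('side');e=viewer.capture('top')
S=cv2.resize(d['image'][180:280,200:333],(532,400),interpolation=3);T=cv2.resize(e['image'][205:285,240:360],(240*1,160))
cv2.imwrite('pics/s3.png',S);cv2.imwrite('pics/top3.png',e['image'])
b=np.array(s['position'])+[0,0,.008]-H
print(np.linalg.norm(b),np.degrees(np.arctan2(b[2],b@ub)))
"
```

```text
[0.5224 0.092  0.1613] [-1.8725 14.6689 13.233 ] 0.1296527451270455
0.2176986250713497 34.808503125445505
```

View pics/s3.png

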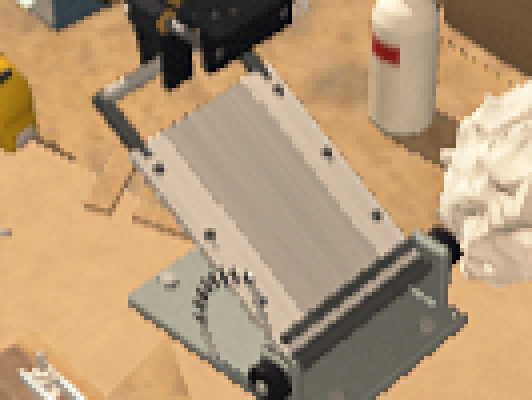

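The side picture shows the board raised, with the screws at crop pixels (158,169), (210,235), (278,90), (328,153) and (377,216). I'll fit the angle from the screws in both states.

```bash
cat > fit.py <<'E'
from h import *
from scipy.optimize import least_squares
c=viewer.capture('side');t=viewer.capture('top')
T=lambda x,y:(245+x/4,190+y/4); S=lambda x,y:(205+x/4,195+y/4); S3=lambda x,y:(200+x/4,180+y/4)
# (cam,state,kind,side,idx,pix)  side +1 = near
D=[]
for k,(f,n) in enumerate(zip([(141,128),(222,122),(304,117)],[(155,296),(237,290),(320,283)])): D+=[(t,0,'s',-1,k,T(*f)),(t,0,'s',1,k,T(*n))]
for k,(f,n) in enumerate(zip([(233,95),(288,132),(347,172)],[(120,173),(173,213),(235,257)])): D+=[(c,0,'s',-1,k,S(*f)),(c,0,'s',1,k,S(*n))]
for sd,k,p in [(1,0,(158,169)),(1,1,(210,235)),(-1,0,(278,90)),(-1,1,(328,153)),(-1,2,(377,216))]: D.append((c,1,'s',sd,k,S3(*p)))
D+=[(t,0,'b',1,0,T(64,302)),(t,0,'b',-1,0,T(50,138)),(c,0,'b',1,0,S(62,133)),(c,0,'b',-1,0,S(178,58)),(c,1,'b',1,0,S3(100,98)),
 (t,0,'k',1,0,T(389,318)),(t,0,'k',-1,0,T(363,69)),(c,0,'k',1,0,S(250,322)),(c,0,'k',-1,0,S(428,187)),(c,1,'k',1,0,S3(270,380)),(c,1,'k',-1,0,S3(448,247))]
def pt(x,st,kind,sd,k):
    H=x[:3];yaw=x[3];th=x[4+st];u=np.array([-np.sin(yaw),np.cos(yaw),0]);v=np.array([-np.cos(yaw),-np.sin(yaw),0])
    a=u*np.cos(th)+[0,0,np.sin(th)];n=-u*np.sin(th)+[0,0,np.cos(th)]
    if kind=='s': return H+a*x[6+k]+n*.005+v*sd*x[9]
    if kind=='b': return H+a*.215+v*sd*x[10]
    return H+v*sd*x[11]
def shift(x,cam): return np.r_[x[12:14]] if cam is c else np.r_[x[14:16]]
def f(x):
    r=[proj(d[0],pt(x,*d[1:5]))+shift(x,d[0])-np.array(d[5]) for d in D]
    return np.r_[np.ravel(r),(x[2]-.045)/.001,x[12:16]/1.0]
x0=np.r_[.539,-.086,.045,.087,.05,.6,.16,.1,.04,.055,.055,.09,0,0,0,0]
s=least_squares(f,x0,loss='soft_l1',x_scale=np.r_[np.ones(12)*.01,np.ones(4)])
x=s.x;cov=np.linalg.inv(s.jac.T@s.jac)
print('H',x[:3],'yaw,th deg',np.degrees(x[3:6]),'+-',np.degrees(np.sqrt(np.diag(cov)[3:6])),'s',x[6:12],'sh',x[12:]); print(np.array(f(x)[:-5]).reshape(-1,2).round(1).tolist())
for st in (0,1): print('bar',pt(x,st,'b',0,0))
print(bot.read_state()['position'],bot.read_state()['force'])
E
python3 fit.py
```

```text
H [ 0.5368 -0.0864  0.0449] yaw,th deg [ 5.4225  3.2309 32.9019] +- [0.3809 0.8292 1.2976] s [0.155  0.1001 0.0441 0.0559 0.0556 0.0853] sh [ 0.5726  0.2758 -0.7442  0.1415]
[[-0.1, 0.1], [0.0, 0.1], [0.0, 0.0], [0.1, -0.2], [0.2, -0.4], [0.2, -0.3], [0.4, -0.3], [0.1, -0.3], [0.3, -0.2], [0.5, -0.0], [0.0, -0.2], [-0.4, -0.1], [0.3, -0.0], [-0.0, -0.2], [-0.0, -0.0], [-0.3, -0.3], [0.1, -0.1], [-0.0, 0.4], [0.2, -0.3], [0.5, 0.2], [-0.3, 0.4], [0.6, 0.7], [-0.0, 0.6], [0.0, -0.1], [-0.1, -0.1], [-1.5, -0.0], [-0.1, 0.4], [-1.5, -0.0]]
bar [0.5165 0.1273 0.0571]
bar [0.5197 0.0933 0.1617]
[0.5224 0.0921 0.1611] [-1.9999 14.1102 12.9129]
```

Request:
move_arm:
  increments:
    - [0, 0, -0.013, 0, 0, 0, 0]
    - [0, 0, -0.026, 0, 0, 0, 0]
    - [0, 0, -0.026, 0, 0, 0, 0]
    - [0, 0, -0.026, 0, 0, 0, 0]

```text
time_s: 5.55
position: [0.5227, 0.0885, 0.1669]
tcp_rot: [[-0.996, -0.09, 0.001], [-0.09, 0.996, 0.003], [-0.001, 0.003, -1.0]]
force: [1.2, 5.8, -0.3]
opening: 0.129
grasp_force: 30.0
```

```bash
python3 -c "
from h import *
s=bot.read_state();print(s['position'],s['force'])
b=np.array(s['position'])+[0,0,.008]-H; h=b@ub
print(h,b[2],np.degrees(np.arctan2(b[2]-.0057,h+.0007)))"
```

```text
[0.5227 0.0885 0.1669] [ 1.2115  5.8137 -0.2838]
0.1752070028970372 0.1298653123898268 35.2166501775306
```

Request:
move_arm:
  increments:
    - [0, 0, 0, 0, 0, 0, 0.3]
    - [0, 0, 0, 0, 0, 0, 0.3]
    - [0, 0, 0, 0, 0, 0, 0.3]
    - [0, 0, -0.1, 0, 0, 0, 0.3]
    - [0, 0, -0.2, 0, 0, 0, 0.3]
    - [0, 0, -0.3, 0, 0, 0, 0.3]
    - [0, 0, -0.3, 0, 0, 0, 0.3]

```text
time_s: 6.13
position: [0.5257, 0.0865, 0.2622]
tcp_rot: [[-0.996, -0.092, 0.011], [-0.092, 0.996, -0.001], [-0.011, -0.002, -1.0]]
force: [0.1, -0.5, -0.8]
opening: 0.302
grasp_force: 0.0
```

```bash
python3 -c "
from h import *
s=bot.read_state();print(s['position'],s['force'],s['joint_positions'])
d=viewer.capture('side');e=viewer.capture('top')
S=cv2.resize(d['image'][180:280,200:333],None,fx=3,fy=3,interpolation=3);T=cv2.resize(e['image'][200:300,245:365],None,fx=3,fy=3,interpolation=3)
cv2.imwrite('pics/s4.png',np.hstack([S,T]));print(S.shape)
Y=[.9964,-.0838,0]
for z in (.15,):
  print('pick hover',row([.4915,-.299,z],Rzy([0,0,-1],Y)),row([.4915,-.299,z],Rzy([0,0,-1],-np.array(Y))))
"
```

```text
[0.5257 0.0865 0.2622] [ 0.1352 -0.4945 -0.7834] [ -2.6564  20.8569  93.7878  -0.0537  64.7159 -97.8894]
(300, 399, 3)
pick hover [ 0.2215 -1.2703  0.3597  0.0004  0.0008  0.5558] [ 0.2215 -1.2703  0.3597 -0.0008  0.0004 -0.4442]
```

View pics/s4.png

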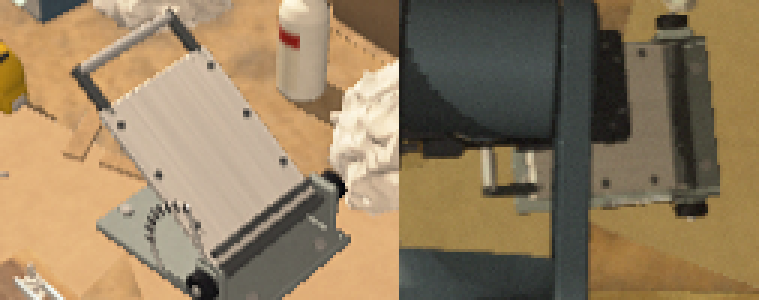

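The side half shows the released board. Near screws are at (121,125) and (159,175), far ones at (211,66), (247,113) and (284,160), bar ends at (79,73) and (176,16). I'll refit.

```bash
python3 - <<'E'
s=open('fit.py').read()
a=s.index("for sd,k,p in");b=s.index("D+=[(t,0,'b'")
new='''S4=lambda x,y:(200+x/3,180+y/3);T4=lambda x,y:(245+x/3,200+y/3)
for sd,k,p in [(1,0,(121,125)),(1,1,(159,175)),(-1,0,(211,66)),(-1,1,(247,113)),(-1,2,(284,160))]: D.append((c,1,'s',sd,k,S4(*p)))
for sd,k,p in [(1,1,(207,183)),(1,2,(255,180)),(-1,2,(242,52))]: D.append((t,1,'s',sd,k,T4(*p)))
D+=[(c,1,'b',1,0,S4(79,73)),(c,1,'b',-1,0,S4(176,16)),(t,1,'b',1,0,T4(91,188))]
'''
s=s[:a]+new+s[b:]
s=s.replace("(c,1,'b',1,0,S3(100,98)),","").replace(",(c,1,'k',1,0,S3(270,380)),(c,1,'k',-1,0,S3(448,247))",",(c,1,'k',1,0,S4(203,285)),(c,1,'k',-1,0,S4(335,183))")
open('fit2.py','w').write(s)
E
python3 fit2.py
```

```text
H [ 0.5373 -0.0865  0.0449] yaw,th deg [ 5.4509  3.2635 34.9631] +- [0.3505 0.796  0.7825] s [0.1551 0.1004 0.0446 0.056  0.0556 0.0856] sh [ 0.5551  0.3606 -0.7091  0.2387]
[[-0.1, -0.0], [0.1, 0.0], [-0.0, -0.1], [0.1, -0.2], [0.0, -0.5], [0.1, -0.3], [0.5, -0.3], [0.2, -0.2], [0.3, -0.2], [0.6, -0.0], [0.0, -0.3], [-0.4, -0.2], [0.3, -0.1], [0.1, -0.2], [0.1, -0.3], [0.0, -0.2], [-0.0, 0.3], [-0.4, 0.0], [0.0, -0.2], [0.1, 0.1], [0.3, -0.2], [-2.1, 0.0], [0.1, 0.9], [0.1, 0.3], [0.3, -0.4], [0.6, 0.3], [-0.2, 0.4], [0.1, 0.6], [0.1, -0.3], [-0.0, 0.0], [-1.3, -0.1], [-0.2, 0.5], [-0.9, 0.7]]
bar [0.5169 0.1272 0.0571]
bar [0.5206 0.0889 0.1681]
[0.5211 0.0868 0.2556] [-0.0296 -0.376  -0.0527]
```

The released board stands at 34.96°. Next, the block.

Request:
move_arm:
  increments:
    - [0.11, -0.63, 0, 0, 0, 0.28, 0.9]
    - [0.11, -0.63, 0, 0, 0, 0.28, 0.9]
    - [0.11, -0.63, 0, 0, 0, 0.28, 0.9]
    - [0.11, -0.63, 0, 0, 0, 0.28, 0.9]
    - [0.11, -0.63, 0, 0, 0, 0.28, 0.9]
    - [0.11, -0.63, 0, 0, 0, 0.28, 0.9]
    - [0.11, -0.63, 0, 0, 0, 0.28, 0.9]
    - [0.11, -0.63, 0, 0, 0, 0.28, 0.9]

```text
time_s: 7.0
position: [0.5054, -0.1046, 0.2547]
tcp_rot: [[-0.702, 0.712, -0.004], [0.712, 0.702, 0.002], [0.004, -0.002, -1.0]]
force: [-0.2, -0.0, 1.2]
opening: 0.821
grasp_force: 0.0
```

```bash
python3 -c "
from h import *
s=bot.read_state();print(s['position'],s['joint_positions'])
print('pick hover',row([.4915,-.299,.18],Rzy([0,0,-1],[.9964,-.0838,0])))
"
```

```text
[ 0.5054 -0.1046  0.2547] [-24.1085  20.4071  95.945   -0.0079  63.9044 -68.73  ]
pick hover [-0.4296 -0.4878  0.2482 -0.0011 -0.001   0.2746]
```

Request:
move_arm:
  increments:
    - [-0.43, -0.49, 0.25, 0, 0, 0.275, 0.9]
    - [-0.43, -0.49, 0.25, 0, 0, 0.275, 0.9]
    - [-0.43, -0.49, 0.25, 0, 0, 0.275, 0.9]
    - [-0.43, -0.49, 0.25, 0, 0, 0.275, 0.9]
    - [-0.43, -0.49, 0.25, 0, 0, 0.275, 0.9]
    - [-0.43, -0.49, 0.25, 0, 0, 0.275, 0.9]
    - [-0.43, -0.49, 0.25, 0, 0, 0.275, 0.9]
    - [-0.43, -0.49, 0.25, 0, 0, 0.275, 0.9]
    - [-0.43, -0.49, 0.25, 0, 0, 0.275, 0.9]

```text
time_s: 7.75
position: [0.4929, -0.2985, 0.1805]
tcp_rot: [[0.076, 0.997, -0.002], [0.997, -0.076, 0.002], [0.002, -0.002, -1.0]]
force: [-0.4, 1.2, 0.4]
opening: 0.903
grasp_force: 0.0
```

```bash
python3 -c "
from h import *
c=viewer.capture('wrist');cv2.imwrite('pics/w5.png',c['image']);print([(r['location'],r['conf']) for r in nets.find_in('wrist','block_center')])
for X in [(.5165,-.2546,.036),(.5098,-.346,.036),(.4654,-.3432,.036),(.4737,-.2522,.036)]: print(proj(c,X))
s=bot.read_state();print(s['position'],s['joint_positions'])
print(row([.4915,-.299,.018],Rzy([0,0,-1],[.9964,-.0838,0])))
"
```

```text
[([282.0, 196.9], 0.91)]
[303.8567 153.053 ]
[302.3285 244.6879]
[258.2247 245.1753]
[257.5833 153.9691]
[ 0.4934 -0.2983  0.1812] [-42.2547  30.2884  92.1144  -0.0072  57.6635 -37.8751]
[-0.0031 -0.0056  0.5441 -0.0003 -0.0002  0.0024]
```

View pics/w5.png

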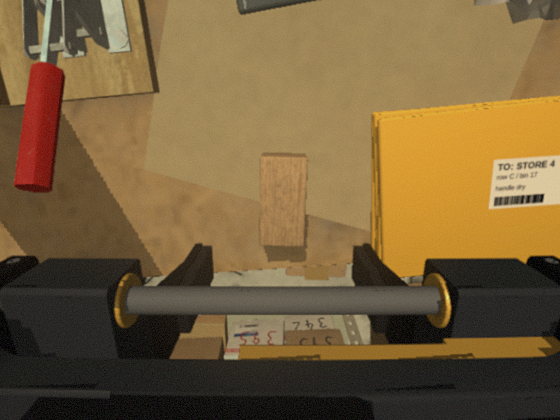

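The block shows at columns 261–306, rows 153–246, about 2.5 px right of the estimate. I'm shifting x to match and going down.

Request:
move_arm:
  increments:
    - [0.028, 0.004, 0.13, 0, 0, 0.002, 0.9]
    - [0.028, 0.004, 0.26, 0, 0, 0.002, 0.9]
    - [0.028, 0.004, 0.39, 0, 0, 0.002, 0.9]
    - [0.028, 0.004, 0.49, 0, 0, 0.002, 0.9]
    - [0.028, 0.004, 0.543, 0, 0, 0.002, 0.9]
    - [0.028, 0.004, 0.543, 0, 0, 0.002, 0.9]
    - [0.028, 0.004, 0.543, 0, 0, 0.002, 0]

```text
time_s: 8.43
position: [0.4953, -0.2901, 0.0183]
tcp_rot: [[0.084, 0.996, -0.001], [0.996, -0.084, 0.001], [0.001, -0.001, -1.0]]
force: [-0.3, -0.8, 0.8]
opening: 0.872
grasp_force: 0.0
```

Request:
move_arm:
  increments:
    - [0, 0, 0, 0, 0, 0, 0]
    - [0, 0, 0, 0, 0, 0, 0]
    - [0, 0, 0, 0, 0, 0, 0]
    - [0, 0, 0, 0, 0, 0, 0]
    - [0, 0, 0, 0, 0, 0, 0]

```text
time_s: 8.85
position: [0.4957, -0.2912, 0.0198]
tcp_rot: [[0.087, 0.996, 0.001], [0.996, -0.087, -0.001], [-0.001, 0.001, -1.0]]
force: [-0.5, -0.3, 0.4]
opening: 0.53
grasp_force: 0.4
```

Request:
move_arm:
  increments:
    - [0, 0, 0, 0, 0, 0, 0]
    - [0, 0, 0, 0, 0, 0, 0]
    - [0, 0, -0.1, 0, 0, 0, 0]
    - [0, 0, -0.23, 0, 0, 0, 0]
    - [0, 0, -0.36, 0, 0, 0, 0]
    - [0, 0, -0.49, 0, 0, 0, 0]
    - [0, 0, -0.62, 0, 0, 0, 0]
    - [0, 0, -0.77, 0, 0, 0, 0]
    - [0, 0, -0.77, 0, 0, 0, 0]

```text
time_s: 9.6
position: [0.4989, -0.2937, 0.258]
tcp_rot: [[0.087, 0.996, 0.012], [0.996, -0.087, -0.01], [-0.009, 0.013, -1.0]]
force: [0.8, -0.4, -0.3]
opening: 0.517
grasp_force: 30.0
```

```bash
cat > place.py <<'E'
from h import *
H=np.array([.5373,-.0865,.045]);y=np.radians(5.3);th=np.radians(35)
u=np.array([-np.sin(y),np.cos(y),0]);v=np.array([-np.cos(y),-np.sin(y),0])
a=u*np.cos(th)+[0,0,np.sin(th)];n=-u*np.sin(th)+[0,0,np.cos(th)]
R=Rzy(-n,-v)
# tool x should be up slope
def tcp(ds,dn): return H+a*(.065+.008+ds)+n*(.005+.0198+dn)
E
python3 -c "
from place import *
print(R[:,0],a)
s=bot.read_state();print(s['position'],s['opening'],s['grasp_force'],s['joint_positions'])
for q in ((.02,.10),(.005,.02),(.005,.0)): print(tcp(*q),row(tcp(*q),R))"
```

```text
[-0.0757  0.8156  0.5736] [-0.0757  0.8156  0.5736]
[ 0.4989 -0.2937  0.258 ] 0.517270997418391 29.999506431631744 [-41.5481  24.7099  87.9102   0.0126  66.4643 -36.5731]
[ 0.5369 -0.0819  0.2006] [ 0.7161  0.0624  0.1854  0.0212  0.1973 -0.0542]
[ 0.5338 -0.0485  0.1264] [ 0.8286  0.0392  0.4312  0.0212  0.1973 -0.0542]
[ 0.5327 -0.037   0.1101] [ 0.8668  0.0317  0.4854  0.0212  0.1973 -0.0542]
```

Request:
move_arm:
  increments:
    - [0.716, 0.062, 0.185, 0.021, 0.197, -0.054, 0]
    - [0.716, 0.062, 0.185, 0.021, 0.197, -0.054, 0]
    - [0.716, 0.062, 0.185, 0.021, 0.197, -0.054, 0]
    - [0.716, 0.062, 0.185, 0.021, 0.197, -0.054, 0]
    - [0.716, 0.062, 0.185, 0.021, 0.197, -0.054, 0]
    - [0.716, 0.062, 0.185, 0.021, 0.197, -0.054, 0]
    - [0.716, 0.062, 0.185, 0.021, 0.197, -0.054, 0]
    - [0.716, 0.062, 0.185, 0.021, 0.197, -0.054, 0]

```text
time_s: 10.27
position: [0.5324, -0.0788, 0.1936]
tcp_rot: [[-0.068, 0.996, -0.063], [0.811, 0.092, 0.577], [0.58, -0.012, -0.814]]
force: [-0.3, -0.2, -1.2]
opening: 0.512
grasp_force: 30.0
```

```bash
python3 -c "
from place import *
s=bot.read_state();print(s['position'],s['joint_positions'])
c=viewer.capture('wrist');viewer.capture('top');viewer.capture('side')
s=bot.read_state();print(s['position'],s['force'])
cv2.imwrite('pics/w6.png',c['image'])
for q in ((.006,.02),(.006,.002)): print(tcp(*q),row(tcp(*q),R))
# block corners as assumed held, lower end, in wrist view; and board points
p=np.array(s['position']);Rm=np.array(s['tcp_rot'])
for X in ((-.053,-.0225,.0198),(-.053,.0225,.0198),(.037,-.0225,-.0162),(.037,.0225,-.0162)): print('blk',proj(c,p+Rm@np.array(X)))
for X in ((.175,-.065),(.175,.065),(.026,-.065),(.026,.065)): print('brd',proj(c,H+a*X[0]+v*X[1]+n*.005))
"
```

```text
[ 0.5324 -0.0788  0.1936] [-34.878   35.4466  89.9338  26.2971  80.7901 -50.3445]
[ 0.5332 -0.08    0.1952] [ 0.5979 -0.4193 -0.7663]
[ 0.5337 -0.0477  0.127 ] [-0.0442  0.0134  0.2475 -0.0019 -0.0023 -0.0021]
[ 0.5327 -0.0374  0.1123] [-0.0446  0.0138  0.3074 -0.0019 -0.0023 -0.0021]
blk [246.9142 334.2024]
blk [317.9293 334.328 ]
blk [231.0812 217.0531]
blk [333.1928 217.1047]
brd [368.9295 111.0156]
brd [205.9373 112.198 ]
brd [357.8385 279.2019]
brd [217.7886 279.4784]
```

View pics/w6.png

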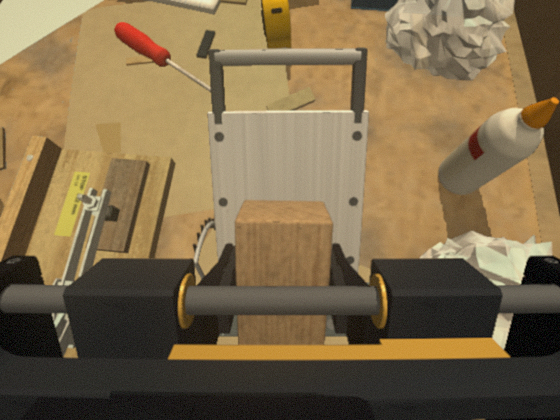

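The wrist picture shows the board at columns 209–368, as predicted. The block is centred at column 283 and its upper edge (row 222) is about 2.5 mm lower than assumed. I'm lowering it with 6 mm left to the ledge.

Request:
move_arm:
  increments:
    - [-0.036, 0.013, 0.1, -0.002, -0.002, -0.002, 0]
    - [-0.036, 0.013, 0.18, -0.002, -0.002, -0.002, 0]
    - [-0.036, 0.013, 0.24, -0.002, -0.002, -0.002, 0]
    - [-0.036, 0.013, 0.265, -0.002, -0.002, -0.002, 0]
    - [-0.036, 0.013, 0.285, -0.002, -0.002, -0.002, 0]
    - [-0.036, 0.013, 0.295, -0.002, -0.002, -0.002, 0]
    - [-0.036, 0.013, 0.3, -0.002, -0.002, -0.002, 0]
    - [-0.036, 0.013, 0.3, -0.002, -0.002, -0.002, 0]

```text
time_s: 11.08
position: [0.5323, -0.0356, 0.1153]
tcp_rot: [[-0.075, 0.996, -0.054], [0.814, 0.093, 0.574], [0.576, -0.001, -0.817]]
force: [0.0, -0.3, -0.6]
opening: 0.516
grasp_force: 30.0
```

```bash
cat > st.py <<'E'
from place import *
s=bot.read_state();p=np.array(s['position'])
print('ds,dn,lat',(p-H)@a-.073,(p-H)@n-.0248,(p-H)@v,'F a,n,v',*[np.array(s['force'])@q for q in (a,n,v)],s['moment'],s['opening'])
print('relrot',Ro.from_matrix(np.array(s['tcp_rot']).T@R).as_rotvec(True))
E
python3 st.py
```

```text
ds,dn,lat 0.009237001166761016 0.0034442192971901806 0.0002438769683911276 F a,n,v -0.6129656464467623 -0.2900094225401638 0.020801635084286143 [-0.4881  0.0186 -0.013 ] 0.5157230088072575
relrot [-0.0292 -0.1767 -0.0096]
```

Request:
move_arm:
  increments:
    - [0, 0, 0.005, 0, 0, 0, 0]
    - [0, 0, 0.01, 0, 0, 0, 0]
    - [0, 0, 0.01, 0, 0, 0, 0]
    - [-0.007, 0, 0.01, 0, 0, 0, 0]
    - [-0.014, 0, 0.01, 0, 0, 0, 0]
    - [-0.014, 0, 0.01, 0, 0, 0, 0]

```text
time_s: 11.58
position: [0.5322, -0.0371, 0.1102]
tcp_rot: [[-0.075, 0.996, -0.054], [0.813, 0.092, 0.575], [0.577, -0.001, -0.817]]
force: [-0.4, -0.9, 3.3]
opening: 0.513
grasp_force: 30.0
```

```bash
python3 st.py
```

```text
ds,dn,lat 0.005121444990608973 0.00012477124206526635 0.00046619667567092095 F a,n,v 1.2109111956947687 3.1974272005124766 0.5094615813509664 [-0.2366  0.001   0.0035] 0.5132421298088193
relrot [-0.0571 -0.2496 -0.0373]
```

Request:
move_arm:
  increments:
    - [-0.005, 0, 0, 0, 0, 0, 0]
    - [-0.01, 0, 0, 0, 0, 0, 0]
    - [-0.01, 0, 0, 0, 0, 0, 0]
    - [-0.01, 0, 0, 0, 0, 0, 0]

```text
time_s: 11.92
position: [0.5323, -0.0384, 0.1092]
tcp_rot: [[-0.075, 0.996, -0.055], [0.812, 0.093, 0.576], [0.579, -0.001, -0.815]]
force: [-0.2, 0.5, 7.6]
opening: 0.513
grasp_force: 30.0
```

```bash
python3 st.py
```

```text
ds,dn,lat 0.0034207966480940266 7.267865535560969e-05 0.0004936846627751808 F a,n,v 4.808006855748354 5.945840166269888 0.1978767008694795 [ 0.2438 -0.0042 -0.003 ] 0.5131441931393669
relrot [-0.0642 -0.3857 -0.0266]
```

Request:
move_arm:
  increments:
    - [-0.002, 0, -0.003, 0, 0, 0, 0]
    - [-0.005, 0, -0.003, 0, 0, 0, 0]
    - [-0.005, 0, -0.003, 0, 0, 0, 0]
    - [-0.005, 0, -0.003, 0, 0, 0, 0]

```text
time_s: 12.25
position: [0.5322, -0.0387, 0.1093]
tcp_rot: [[-0.075, 0.996, -0.055], [0.81, 0.093, 0.579], [0.581, -0.001, -0.814]]
force: [1.8, 4.6, 8.4]
opening: 0.514
grasp_force: 30.0
```

```bash
python3 st.py
```

```text
ds,dn,lat 0.003290817433784718 0.00033595157333977596 0.0006167912853820683 F a,n,v 8.405540931132585 4.372003142299589 -2.211832228013344 [ 0.9046 -0.3     0.0246] 0.514165978278108
relrot [-0.0944 -0.5508 -0.0151]
```

The slope force rises with no further motion, so the block is on the ledge. I'm easing the push, then releasing and backing out along the board normal.

Request:
move_arm:
  increments:
    - [0.004, 0, 0, 0, 0, 0, 0]
    - [0.004, 0, 0, 0, 0, 0, 0]
    - [0.004, 0, 0, 0, 0, 0, 0.75]
    - [0.004, 0, 0, 0, 0, 0, 0.75]
    - [0.004, 0, 0, 0, 0, 0, 0.75]
    - [0.004, 0, 0, 0, 0, 0, 0.75]
    - [0.004, 0, -0.06, 0, 0, 0, 0.75]
    - [0.004, 0, -0.15, 0, 0, 0, 0.75]
    - [0.004, 0, -0.28, 0, 0, 0, 0.75]
    - [0.004, 0, -0.4, 0, 0, 0, 0.75]

```text
time_s: 13.08
position: [0.5382, -0.1094, 0.2072]
tcp_rot: [[-0.074, 0.996, -0.057], [0.813, 0.093, 0.575], [0.578, -0.004, -0.816]]
force: [1.1, -0.8, -0.1]
opening: 0.743
grasp_force: 0.0
```

Request:
move_arm:
  increments:
    - [0, 0, -0.25, 0, 0, 0, 0.75]
    - [0, 0, -0.4, 0, 0, 0, 0.75]
    - [0, 0, -0.4, 0, 0, 0, 0.75]
    - [0, 0, -0.4, 0, 0, 0, 0.75]

```text
time_s: 13.42
position: [0.5482, -0.1837, 0.31]
tcp_rot: [[-0.078, 0.996, -0.044], [0.819, 0.089, 0.566], [0.568, 0.008, -0.823]]
force: [0.9, 0.4, -0.4]
opening: 0.75
grasp_force: 0.0
```

```bash
python3 -c "
from h import *
d=viewer.capture('side');w=viewer.capture('wrist')
S=cv2.resize(d['image'][175:280,200:330],None,fx=3,fy=3,interpolation=3);W=cv2.resize(w['image'],(405,315)[:2])
cv2.imwrite('pics/s7.png',np.hstack([S,W]));s=bot.read_state();print(s['position'],s['force'],s['time_s'])"
```

```text
[ 0.5456 -0.179   0.3052] [-0.7802 -0.0709 -0.5622] 13.5167
```

View pics/s7.png

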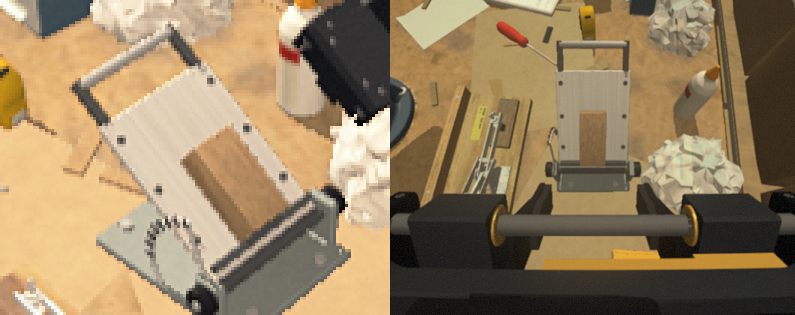

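The block lies flat in mid-width (593 against the board's 592.5) with its lower end at the ledge. The screws are where they were before, for example (121,140) and (247,128), so the board still stands at 35°.

```bash
python3 -c "
from h import *
print(workorder.hand_in())"
```

```text
the job is handed in; nothing more can be done
None
```

The job is handed in: the board was raised, released and measured at about 35° (fit 34.96°, ±0.8°), and it had not moved once the pine block lay flat in mid-width against the ledge; the tape measure, bottle and carton were not touched, and no verdict came back.

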